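# Gauge a profile against the saw fence's flip stop

### The job

Set the long aluminium profile to length at the saw: flip the stop on the fence fully down, slide the profile along the bed until it lies flat against the fence along its whole length and its end butts gently on the stop's adjusting screw (feel for it, do not ram it), then flip the stop back up out of the way without shifting the profile. Keep the profile down on the bed and leave the other things where they are.

Things in the scene. Friction and masses are not known exactly. Their poses are not given: they have to be found in the camera images.
- station: Chop-saw station fixed on the bench, slightly yawed. Grey bed, top 65 mm above the bench (z = 0.065). Origin on the bench straight under the fence's front face; y axis along the fence towards the saw, x axis square to it, away from the robot. The saw, head raised, takes up y = 0.14 to 0.48 of this frame: keep the gripper out of there. The profile slides on the bed in front of the fence and under the blade.
- fence (a point): Middle of the fence's top front edge. The fence is a flat aluminium bar 18 mm high (top at z = 0.083) and 40 mm deep behind its front face, from y = -0.40 to 0.14 of the station's frame; axes as the station's. The saw's own fence, 62 mm high, goes on in the same plane.
- stop: Flip stop: aluminium carriage 46 mm wide clamped on the fence's top, where along it varies; it does not slide. Origin on the fence's top, in the plane of its front face, at the middle of the leaf's width; axes as the station's. Carries the leaf.
- stop_pivot (a point): Centre of the leaf's pivot, 42 mm above the fence's top, 20 mm behind its front face. The pivot's axis is parallel to the fence.
- leaf (a joint): Angle of the stop's leaf, rad: 0 = fully down on a hard stop (arm level, pointing from the pivot to the robot's side, over the bed), pi/2 = arm straight up, 1.9 = other end, leaning back. It starts up, at 1.5 to 1.85. The pivot is stiff: the leaf stays where it is left and takes about 4 N at its free end to swing; press it home from above.
- leaf_grip (a point): Point to pinch on the leaf's arm, on its centre line 62 mm from the pivot. The arm is a 20 x 20 mm bar ending 80 mm from the pivot; its flat sides face along the fence, so it can be pinched across its 20 mm from above at any angle and turns between the pads. With the leaf down the arm's underside is 10 mm above the top of a profile on the bed.
- tongue (a point): Where the adjusting screw goes through the leaf's tongue, mid-width. The tongue, 20 mm wide, hangs square off the arm 40 mm from the pivot (towards the robot when the leaf is up). The screw lies along the fence, 20 mm above the bed when down; its 16 mm button on the saw's side stands 14 to 36 mm from this point: how far is not reported, feel for it. The screw is rigid.
- rail_mid (a point): Centre of the long slotted aluminium profile, 40 x 40 x 500 mm, about 0.55 kg, loose on the bed, its top 40 mm above the bed. Its y axis runs along its length towards the saw. It starts with its middle 32 to 48 mm clear of the fence, a little askew. It can be gripped across its 40 mm from above; it overtops the low fence by 22 mm.
- rail_end (a point): Centre of the profile's end face towards the stop, 250 mm from its centre along its -y; this end is to butt on the screw's button. It starts 30 to 105 mm short of it.
- rail_far (a point): Centre of the profile's other end face, 250 mm from its centre along its +y, beyond the saw blade.
- offcut: Bystander: 60 mm offcut of the same profile on the bed, beyond the stop. Leave alone.
- tape_measure: Bystander: black tape measure, 70 x 36 x 66 mm, on the bench. Leave alone.
- try_square: Bystander: try square with a dark wooden stock and steel blade, on the bench. Leave alone.
- screwdriver: Bystander: screwdriver on the bench, 200 mm. Leave alone.
- bracket_bin: Bystander: open plastic bin of brackets, 100 x 150 x 50 mm, on the bench. Leave alone.
- tape_roll: Bystander: roll of grey tape, 100 mm across, 48 mm high, on the bench. Leave alone.
- heat_gun: Bystander: heat gun lying on the bench, 240 mm, origin under its rear part. Leave alone.

How it is judged (in metres and radians):
On the way, in this order (a step that is already met when the one before it is completed fails the run):
1. the stop's leaf is flipped fully down onto the fence (value of joint leaf below 0.05 rad), for 0.2 s.
2. with the leaf down, the profile lies against the fence and its end presses lightly on the adjusting screw (value of joint leaf below 0.05 rad and contact force between rail and stop above 1 N and x of each of rail_end, rail_far in the frame of station above -0.0225 m), for 0.2 s.
At the end, for the whole second after the job is handed in: The leaf is up again (over 1.2 rad from down); the profile rests on the bed, released and still, both its ends within 2.5 mm of the fence's front face and its end face still within 1.5 mm, along the fence, of the screw's button face (value of joint leaf above 1.2 rad and y of screw_c0 in the frame of rail_end between -0.0035 and -0.0008 m and x of each of rail_end, rail_far in the frame of station above -0.0225 m and angle between rail_mid's own z axis and vertical below 0.03 rad and linear speed of rail below 0.01 m/s and velocity of joint leaf below 0.05 rad/s); the robot touches nothing.
It fails at once if the profile is rammed against the flip stop (over 25 N) (contact force between rail and stop above 25 N).
It fails at once if the profile is lifted more than 20 mm off the bed (height (world z) of any of rail_mid, rail_end above 0.105 m).
It fails at once if another thing on the bench is moved by more than 30 mm (distance of any of offcut, tape_measure, try_square, screwdriver, bracket_bin, tape_roll, heat_gun from where it was at the start of the episode above 0.03 m).
It also fails if it takes over 72 s, if anything falls off the work surface, if the arm or the gripper's body presses on something with over 40 N, if the wrist force passes 120 N, or if a joint passes its speed limit or range.

### The arm

A 6-joint arm with a two-finger parallel gripper is mounted at the origin on the work surface. World frame = base frame: x ahead of the robot, y to its left, z up, the work surface at z = 0. Lengths are in m, angles in degrees, forces in N, time in s.
With the tool pointing down it reaches from about 0.35 to 0.775 m from the base axis. Payload 7.3 kg.
Tool frame: the origin (TCP) lies at the very end of the fingers, on their centre line; the grasp point (between the pads) lies 19 mm behind it (bot.hold_point_z is the distance from the TCP to the grasp point, in m); z points along the fingers, y is the direction in which the jaws open and shut (so a half turn about z gives the same grasp; the last joint's range is limited). The gripper opens to 92 mm and grips with 3 to 60 N. Pads are 19 mm wide; open, the fingers measure 130 mm over their backs; the gripper's body (75 mm by 190 mm) begins 47 mm behind the grasp point.
Start: joints at [-73.74, 19.595, 87.324, -0, 73.075, -8.365], TCP at [0.219, -0.477, 0.227] pointing down, gripper open.
Joint ranges: [-145.02, 145.02], [-44.19, 115.74], [2.07, 154.8], [-57.11, 237.11], [16.16, 152.29], [-177.93, 177.93]. Speed limits (degrees/s): [147.25, 147.25, 180, 180, 180, 180].

### API

Orientations are given as [roll, pitch, yaw] about the fixed x, y, z axes, in that order (R = Rz(yaw) Ry(pitch) Rx(roll)).
In Python, from bench import bot, cams, job gives the robot as it stands.
- The arm moves only by the tool carry_out, never from a script. Its argument "motion" is a list that holds one entry, the list of rows, each a list of 4 numbers: the shift along the tool's x, y, z normalised to -1 to 1, where 1 is 400 mm, then the turn about the tool's z normalised to -1 to 1, where 1 is 5 degrees. In form: [[[tx, ty, tz, turn], ...]]. A call has 1 to 10 rows; each row shifts and turns the commanded pose from where the row before left it, along the tool's axes as they then stand; what a row does not reach is not made up. A row lasts 1/12 s, in which the tool goes at most 41.7 mm and 7.16 degrees, less where a joint would pass 70% of its speed; a pose out of reach is approached as far as the arm can. A call with a number of a shift or a turn outside -1 to 1 is refused whole. A call with a gripper value outside its range is refused whole. "fingers" is the closure, from -1 (fully open) to 1 (shut), set as the call begins (left out, the last holds). The fingers move at their own pace and stop on an object; "grip_force" is the grip in N (left out, the last holds). Time passes only in rows, so rows that do not move let the fingers close. It gives the time, the measured TCP pose, the force and the opening at its end, in the units of the state.
- bot.observe(): the state, without advancing time (a new reading comes with each control period).
- cams.get_image(name): name is "side" or "top" or "wrist"; returns a dict with "frame" (480x640x3 uint8, blue, green, red), "z_map" (480x640 float32, m along the optical axis (not along the pixel's ray), 0 where there is no reading), "camera_matrix" (3x3 intrinsics, pixels), "eye" and "rotation" of the camera in the world. Camera axes: x right, y up, looking along -z (the intrinsics and any distortion apply to the point x, -y, -z); pixel columns grow to the right and rows downward; lengths in m; the calibration is good to about 2 mm. A picture is of the moment at which its call begins.
- job.finish_job(): hands the job in, once; it reports no verdict.
Trained networks look in a picture, given as the dict that the camera call returned (one of the last four; its "shot" number tells which), for a name from the list of things; names that differ only in an ending like _2 or _b are one class to them, and where a whole thing is asked for, a point or a joint stands for the part that bears it (a point fixed in the world has none). Each returns a list of dicts, best first, with "p" (0 to 1); they miss things now and then, are a little off and sometimes report something else, mostly with a low value. They report only what shows in the picture. A call takes as long as a camera call.
- cams.recognise(thing, picture): "pixel" ([column, row] in pixels, amid what is visible of it).
The state is a dict: "time_s": time; "joint_positions": joint angles; "joint_vel": joint speeds; "joint_torque": joint torques, N m; "ee_pos": TCP position; "orientation": TCP orientation; "ft_force": force on the tool from outside, world axes, zero at the start; "torque": the same for the moment, N m; "opening": finger opening in m.
Only numpy, scipy, OpenCV 4.12 (cv2) and the standard library are available. Lean on these libraries where they do the work, as an engineer would, in place of code of your own. Each camera call takes 0.05 s, during which the arm holds its last target. There are 200 camera calls.

## Working session

There is one attempt and no reset: what is moved stays moved. The work goes in short steps, Python scripts to look and compute and a tool call to move; the robot and the scene stay as the last step left them, time stands still between calls to the robot, and variables do not carry over. Pictures are saved under pics/ and viewed, about 8 in all and at most 12, crops included, and the job is handed in when it is done.

Besides the shell and the picture viewer there is one more tool, called after "Request:" as a command line: name --argument value ..., lists and objects as JSON in quotes. carry_out: Moves the arm, as the interface text tells. Its arguments: {"type":"object","properties":{"motion":{"type":"array"},"fingers":{"type":"number"},"grip_force":{"type":"number"}},"required":["motion"]}

```bash
mkdir -p pics
cat > h.py <<'E'
import numpy as np, cv2
from bench import bot, cams, job
def world(im,px,py):
    d=im["z_map"]; c,r=int(round(px)),int(round(py))
    w=d[max(r-1,0):r+2,max(c-1,0):c+2]; w=w[w>0]
    z=np.median(w) if w.size else np.nan
    return at(im,px,py,z)
def at(im,px,py,z):
    K=np.array(im["camera_matrix"]); 
    p=np.array([(px-K[0,2])/K[0,0]*z,-(py-K[1,2])/K[1,1]*z,-z])
    return np.array(im["rotation"])@p+np.array(im["eye"])
def cloud(im):
    K=np.array(im["camera_matrix"]); z=im["z_map"]; h,w=z.shape
    u,v=np.meshgrid(np.arange(w),np.arange(h))
    P=np.stack([(u-K[0,2])/K[0,0]*z,-(v-K[1,2])/K[1,1]*z,-z],-1)@np.array(im["rotation"]).T+np.array(im["eye"])
    P[z<=0]=np.nan
    return P
E
python3 - <<'E'
from h import *
np.set_printoptions(precision=4,suppress=True)
print(bot.observe())
for n in ("top","side"):
    im=cams.get_image(n); cv2.imwrite(f"pics/{n}0.png",im["frame"]); print(n,im["eye"],{k for k in im})
    print(im["camera_matrix"])
    np.save(n+"0.npy",cloud(im))
    for t in ["stop","stop_pivot","leaf_grip","tongue","rail_mid","rail_end","rail_far","fence","offcut"]:
        for q in cams.recognise(t,im)[:1]: print(t,round(q["p"],2),q["pixel"],world(im,*q["pixel"]))
E
```

```text
{'time_s': 0.0, 'joint_positions': array([-73.7401,  19.6359,  87.3754,   0.0011,  73.074 ,  -8.3643]), 'joint_vel': array([-0.0196,  0.0104,  0.011 , -0.0501, -0.0796, -0.007 ]), 'joint_torque': array([ -0.0014, -43.1238, -24.4223,   0.0718,   0.0557,  -0.0001]), 'ee_pos': array([ 0.2187, -0.4769,  0.2261]), 'orientation': array([-179.9157,   -0.0135,   24.6239]), 'ft_force': array([0.4078, 0.3401, 0.3016]), 'torque': array([-0.0202,  0.0251,  0.0225]), 'opening': 0.09208956138886118}
top [ 0.1677 -0.0514  1.6326] {'rotation', 'frame', 'shot', 'eye', 'z_map', 'camera_matrix'}
[[594.5117   0.     315.7059]
 [  0.     594.5117 244.4803]
 [  0.       0.       1.    ]]Traceback (most recent call last):
  File "<stdin>", line 7, in <module>
  File "h.py", line 15, in cloud
    P=np.stack([(u-K[0,2])/K[0,0]*z,-(v-K[1,2])/K[1,1]*z,-z],-1)@np.array(im["rotation"]).T+np.array(im["eye"])
      ~~~~~~~~~~~~~~~~~~~~~~~~~~~~~~~~~~~~~~~~~~~~~~~~~~~~~~~~~~~~~~~~~~~~~~~~~~~~~~~~~~~~~^~~~~~~~~~~~~~~~~~~~
ValueError: operands could not be broadcast together with shapes (480,640) (3,)
```

Run:
```python
from h import *
for n in ("top","side","wrist"):
    im=cams.get_image(n); print(n,im["eye"],im["rotation"],im["z_map"].shape)
    cv2.imwrite(f"pics/{n}0.png",im["frame"])
```

```text
top [ 0.16766258 -0.05142341  1.63257435] [ 11.76700437  -0.18646395 -87.5610341 ] (480, 640)
side [ 0.28392125 -1.12595702  1.05047824] [48.05514612 -0.82752307 -9.13233128] (480, 640)
wrist [ 0.29375546 -0.44294469  0.38452583] [-17.70094559   0.14027539 -65.35497138] (480, 640)
```

View pics/top0.png

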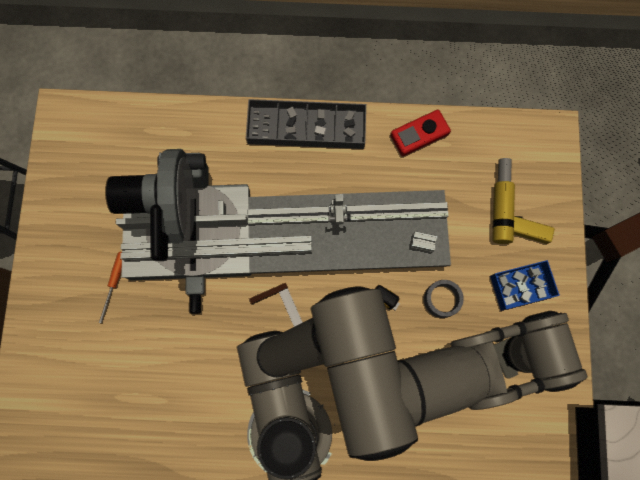

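View pics/side0.png

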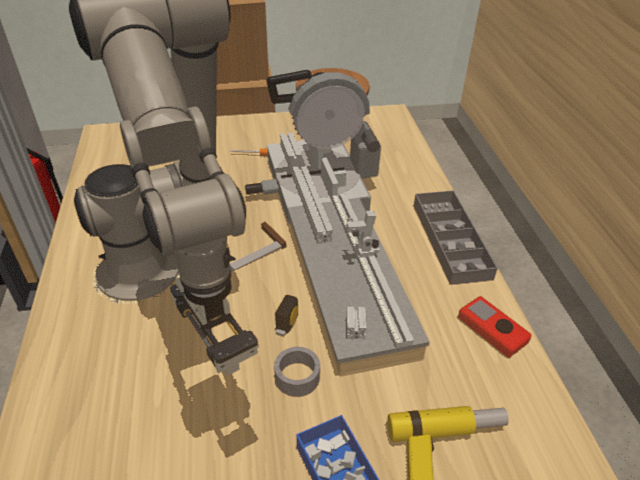

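Top view: profile from about (122,252) to (311,243), stop at (338,212) with leaf up, offcut at (424,242), and the fence at row ~213. Rotations are Euler angles in degrees, so I'll measure with that.

```bash
sed -i 's/np.array(im\["rotation"\])/Rm(im)/g' h.py
cat >> h.py <<'E'
from scipy.spatial.transform import Rotation as Ro
def Rm(im): return Ro.from_euler("xyz",im["rotation"],degrees=True).as_matrix()
E
python3 - <<'E'
from h import *
np.set_printoptions(precision=4,suppress=True)
for n in ("top","side"):
    im=cams.get_image(n); P=cloud(im); np.save(n+"0.npy",P)
    for t in ["stop","stop_pivot","leaf_grip","tongue","rail_mid","rail_end","rail_far","fence","offcut"]:
        for q in cams.recognise(t,im)[:1]: print(n,t,round(q["p"],2),np.round(q["pixel"]),world(im,*q["pixel"]))
    if n=="top":
        x,y,z=P[...,0],P[...,1],P[...,2]
        print("bench",np.nanmedian(z[330:340,60:90]),"bed",np.nanmedian(z[255:262,330:400]))
        # rail top
        v,u=np.mgrid[:480,:640]
        m=(v>233)&(v<262)&(u>205)&(u<318)&(abs(z-.105)<.008)
        pts=P[m][:,:2]; c,(w,h),a=cv2.minAreaRect(pts.astype(np.float32)*1000)
        print("rail",m.sum(),c,w,h,a,pts[pts[:,1].argmin()], np.median(P[m][:,2]))
        m=(v>200)&(v<225)&(u>250)&(u<450)&(abs(z-.083)<.008)
        F=P[m]; print("fence",m.sum(),np.median(F[:,2]))
        b=np.polyfit(F[:,1],F[:,0],1); print("slope",b)
        r=F[:,0]-np.polyval(b,F[:,1]); print(np.percentile(r,[1,5,50,95,99]),F[:,1].min(),F[:,1].max())
        m=(v>185)&(v<240)&(u>320)&(u<360)&(z>.095)
        S=P[m]; print("stop",m.sum()); print(S[S[:,2].argsort()][::-1][::12])
E
```

```text
top stop 0.55 [341. 212.] [ 0.5588 -0.1026  0.1766]
top stop_pivot 0.6 [338. 208.] [ 0.5674 -0.0948  0.1737]
top leaf_grip 0.82 [339. 215.] [ 0.5483 -0.0983  0.1792]
top tongue 0.8 [340. 213.] [ 0.5544 -0.1024  0.1782]
top rail_mid 0.56 [227. 248.] [0.4683 0.1897 0.0992]
top rail_end 0.68 [340. 214.] [ 0.5518 -0.1011  0.1762]
top rail_far 0.77 [226. 248.] [0.4672 0.1933 0.0971]
top fence 0.74 [249. 226.] [0.5382 0.1398 0.0609]
top offcut 0.93 [424. 242.] [ 0.5082 -0.3282  0.0906]
bench -0.00022167377471393745 bed 0.06419778016738509
rail 1263 (478.2315368652344, 107.76182556152344) 42.88705825805664 275.87481689453125 5.03793478012085 [ 0.4735 -0.031 ] 0.10381856026815517
fence 2551 0.08186465325041081
slope [-0.0796  0.5714]
[-0.02   -0.0186 -0.0002  0.0188  0.0208] -0.3933720517982333 0.13605766515234122
stop 429
[[ 0.581  -0.0913  0.2119]
 [ 0.5882 -0.1037  0.2066]
 [ 0.5859 -0.0939  0.2043]
 [ 0.5867 -0.104   0.2028]
 [ 0.5893 -0.0865  0.2003]
 [ 0.5932 -0.099   0.1979]
 [ 0.576  -0.0897  0.1929]
 [ 0.5341 -0.094   0.1849]
 [ 0.5769 -0.1002  0.1819]
 [ 0.5434 -0.0989  0.1802]
 [ 
[... 491 characters left out ...]
5 -0.0784  0.1383]
 [ 0.5766 -0.11    0.1365]
 [ 0.5908 -0.1123  0.1341]
 [ 0.5717 -0.0843  0.1304]
 [ 0.5825 -0.1182  0.1262]
 [ 0.5696 -0.1114  0.1122]
 [ 0.5685 -0.0827  0.1011]
 [ 0.5982 -0.1165  0.0986]]
side stop 0.73 [364. 233.] [ 0.5749 -0.1037  0.1475]
side stop_pivot 0.8 [364. 232.] [ 0.5759 -0.1056  0.1522]
side leaf_grip 0.71 [365. 229.] [ 0.5764 -0.1066  0.1632]
side tongue 0.66 [363. 222.] [ 0.5731 -0.0942  0.1752]
side rail_mid 0.61 [304. 191.] [0.4627 0.1462 0.1056]
side rail_end 0.97 [305. 190.] [0.4662 0.1511 0.1038]
side rail_far 0.62 [306. 190.] [0.4691 0.151  0.1042]
side fence 0.97 [341. 219.] [0.552  0.0489 0.0698]
side offcut 0.55 [356. 323.] [ 0.5086 -0.3367  0.0908]
```

Request:
carry_out --motion '[[[0,0,-0.03,0.8],[0,0,-0.03,0.8],[0,0,-0.03,0.8],[0,0,-0.03,0.8],[0,0,-0.03,0.81],[0,0,0,0]]]' --fingers -1 --grip_force 15

```text
time_s: 1.7
ee_pos: [0.2191, -0.4782, 0.2891]
orientation: [179.7, -0.1, 4.4]
ft_force: [-1.1, -0.8, -0.4]
opening: 0.0915
```

```bash
cat >> h.py <<'E'
YAW=np.radians(4.55); X=np.array([np.cos(YAW),np.sin(YAW)]); Y=np.array([-X[1],X[0]])
O=np.array([0.5513,0.0])  # on front face line
def st(p): d=np.asarray(p)[:2]-O; return np.array([d@X,d@Y])
def stw(x,y): return O+x*X+y*Y
def s():
    o=bot.observe(); np.set_printoptions(precision=4,suppress=True)
    print("t",o["time_s"],"tcp st",st(o["ee_pos"]),"z",o["ee_pos"][2],"rpy",o["orientation"],"F",o["ft_force"],"Fst",o["ft_force"][:2]@X,o["ft_force"][:2]@Y,"op",o["opening"])
    return o
E
python3 - <<'E'
from h import *
s()
P=np.load("top0.npy"); 
for lo,hi in((.19,.23),(.15,.186)):
    v,u=np.mgrid[:480,:640]
    m=(v>185)&(v<240)&(u>315)&(u<365)&(P[...,2]>lo)&(P[...,2]<hi)
    q=P[m]; d=(q[:,:2]-O)@np.c_[X,Y]; print(lo,np.percentile(d[:,0],[2,50,98]),np.percentile(d[:,1],[2,50,98]))
    f=d[:,0]<-.005
    if f.any(): print("front",np.percentile(d[f],[2,50,98],axis=0))
E
```

```text
t 1.7 tcp st [-0.3691 -0.4503] z 0.28907847174456996 rpy [179.7457  -0.0549   4.4341] F [-1.12   -0.8358 -0.3679] Fst -1.1827880070441212 -0.7443571781952243 op 0.09151191616018012
0.19 [0.0173 0.0269 0.0395] [-0.1068 -0.0977 -0.0887]
0.15 [-0.0286 -0.0119  0.0195] [-0.1237 -0.0979 -0.0706]
front [[-0.0293 -0.1256]
 [-0.0169 -0.0983]
 [-0.0067 -0.0703]]
```

Request:
carry_out --motion '[[[0.065,-0.059,0,0],[0.065,-0.059,0,0],[0.065,-0.059,0,0],[0.065,-0.059,0,0],[0.065,-0.059,0,0],[0.065,-0.059,0,0],[0.065,-0.059,0,0],[0.065,-0.059,0,0],[0.065,-0.059,0,0],[0.065,-0.059,0,0]]]'

```text
time_s: 2.53
ee_pos: [0.4599, -0.2197, 0.286]
orientation: [-180.0, 0.0, 4.7]
ft_force: [1.7, -1.1, -0.5]
opening: 0.0918
```

Request:
carry_out --motion '[[[0.065,-0.059,0,0],[0.065,-0.059,0,0],[0.065,-0.059,0,0],[0.065,-0.059,0,0],[0.065,-0.055,0,0],[0,0,0,0],[0,0,0,0],[0,0,0,0]]]'

```text
time_s: 3.2
ee_pos: [0.579, -0.0949, 0.2858]
orientation: [-180.0, 0.1, 4.7]
ft_force: [-0.1, 0.1, 0.5]
opening: 0.092
```

Run:
```python
from h import *
s()
im=cams.get_image("wrist"); P=cloud(im); np.save("wrist1.npy",P); cv2.imwrite("pics/w1.png",im["frame"])
for t in ["leaf_grip","tongue","stop_pivot","rail_end"]:
    for q in cams.recognise(t,im)[:1]:
        w=world(im,*q["pixel"]); print(t,round(q["p"],2),np.round(q["pixel"]),st(w),w[2])
```

```text
t 3.2 tcp st [ 0.0201 -0.0968] z 0.2858248406640153 rpy [-179.998     0.0897    4.6805] F [-0.0741  0.1019  0.5129] Fst -0.06580135774067572 0.10748438277761783 op 0.09197505838975929
leaf_grip 0.86 [318. 259.] [ 0.0019 -0.0978] 0.17745761506287117
tongue 0.65 [320. 257.] [ 0.0038 -0.0989] 0.1774325108070618
stop_pivot 0.76 [320. 226.] [ 0.0351 -0.0984] 0.20425601095206583
rail_end 0.71 [119. 279.] [-0.0461  0.0921] 0.10502634310465708
```

View pics/w1.png

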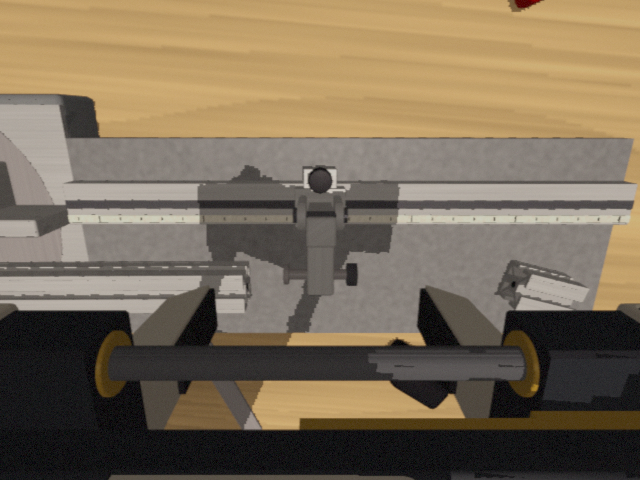

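Wrist view: leaf at column 320 (tip ~row 205–245), tongue to row 293, button at (286,274) on the saw side, rail end at (247,285). Refine from this cloud.

Run:
```python
from h import *
np.set_printoptions(precision=4,suppress=True)
P=np.load("wrist1.npy")
def S(p): return np.c_[(p[:,:2]-O)@np.c_[X,Y],p[:,2]]
def reg(n,r0,r1,c0,c1,zl,zh):
    p=P[r0:r1,c0:c1].reshape(-1,3); p=p[(p[:,2]>zl)&(p[:,2]<zh)]; q=S(p); print(n,len(q)); print(np.percentile(q,[2,50,98],axis=0)); return q
reg("armtop",190,248,300,340,.19,.24)
reg("tongue",246,268,305,336,.15,.23)
reg("button",266,285,280,294,.13,.2)
reg("knob",266,285,346,360,.13,.2)
q=reg("rail",255,315,60,255,.098,.112)
r=cv2.minAreaRect(q[:,:2].astype(np.float32)*1000); print(r)
for a in(120,160,200,240):
  c=S(P[180:240,a:a+1].reshape(-1,3)); c=c[(c[:,2]>.076)&(c[:,2]<.09)]; print(c[:,0].min(),c[:,0].max())
for a in(380,440,500,580):
  c=S(P[180:240,a:a+1].reshape(-1,3)); c=c[(c[:,2]>.076)&(c[:,2]<.09)]; print(c[:,0].min(),c[:,0].max(),c[:,1].mean())
```

```text
armtop 1008
[[ 0.0219 -0.1085  0.1929]
 [ 0.0325 -0.0988  0.2046]
 [ 0.0409 -0.0891  0.2064]]
tongue 591
[[-0.0039 -0.1087  0.1757]
 [ 0.0041 -0.0991  0.1776]
 [ 0.0218 -0.0895  0.2055]]
button 161
[[-0.0186 -0.0787  0.1698]
 [-0.0113 -0.0743  0.1739]
 [-0.0059 -0.0712  0.1777]]
knob 210
[[-0.0185 -0.1263  0.1728]
 [-0.0107 -0.1224  0.1769]
 [-0.0049 -0.1188  0.1788]]
rail 4932
[[-0.0795 -0.0235  0.0993]
 [-0.0531  0.0726  0.1054]
 [-0.0416  0.1476  0.107 ]]
((-61.329872131347656, 64.28649139404297), (40.863182067871094, 180.30078125), 0.07144058495759964)
0.0031314590448712925 0.042346603138758675
0.0033508375540379745 0.042230371773157444
0.0038523339530416797 0.04222512114160419
0.0036427153113860766 0.04244133581687942
0.00391734436657478 0.042564493212777374 -0.1566255575310866
0.0026842219012367724 0.04286388538522938 -0.21368127888878877
0.0028407726879926677 0.04284047287157286 -0.2709694612802952
0.003384104565117199 0.04313962841031574 -0.34684412838730405
```

Request:
carry_out --motion '[[[0.023,0.004,0.03,0],[0,0,0.05,0],[0,0,0.06,0],[0,0,0.06,0],[0,0,0.06,0],[0,0,0.03,0],[0,0,0.005,0],[0,0,0,0]]]'

```text
time_s: 4.12
ee_pos: [0.5885, -0.096, 0.1675]
orientation: [-180.0, 0.1, 4.6]
ft_force: [-0.6, -0.9, -0.3]
opening: 0.0919
```

Request:
carry_out --motion '[[[0,0,0,0],[0,0,0,0],[0,0,0,0],[0,0,0,0],[0,0,0,0],[0,0,0,0],[0,0,0,0],[0,0,0,0]]]' --fingers 1 --grip_force 15

```text
time_s: 4.78
ee_pos: [0.5888, -0.0957, 0.1688]
orientation: [180.0, -0.0, 4.6]
ft_force: [-0.2, 1.0, 0.0]
opening: 0.0433
```

Run:
```python
from h import *
o=s()
th=np.radians([96,90,80,70,60,50,40,30,20,10,0])
x=-62*np.cos(th);z=62*np.sin(th)
print(np.c_[np.degrees(th[1:]),np.diff(x)/400,-np.diff(z)/400])
```

```text
t 4.7833 tcp st [ 0.0297 -0.0984] z 0.16880657982364675 rpy [179.9912  -0.0087   4.5782] F [-0.1774  0.9572  0.0173] Fst -0.10088770655272135 0.9682405186553669 op 0.043309767037948164
[[90.     -0.0162 -0.0008]
 [80.     -0.0269  0.0024]
 [70.     -0.0261  0.007 ]
 [60.     -0.0245  0.0114]
 [50.     -0.0221  0.0155]
 [40.     -0.0191  0.0191]
 [30.     -0.0155  0.0221]
 [20.     -0.0114  0.0245]
 [10.     -0.007   0.0261]
 [ 0.     -0.0024  0.0269]]
```

Request:
carry_out --motion '[[[0,0,0,0],[0,0,0,0],[0,0,0,0],[0,0,0,0],[0,0,0,0],[0,0,0,0]]]'

```text
time_s: 5.28
ee_pos: [0.5888, -0.0965, 0.1687]
orientation: [179.9, -0.0, 4.6]
ft_force: [-0.1, -4.7, -1.1]
opening: 0.0197
```

Request:
carry_out --motion '[[[-0.0162,0,-0.0008,0],[-0.0269,0,0.0024,0],[0,0,0,0],[0,0,0,0]]]'

```text
time_s: 5.62
ee_pos: [0.572, -0.0979, 0.1687]
orientation: [179.9, -0.1, 4.6]
ft_force: [1.1, -5.1, 0.0]
opening: 0.02
```

Request:
carry_out --motion '[[[-0.0131,0,0.003,0],[-0.0131,0,0.004,0],[-0.0123,0,0.0055,0],[-0.0123,0,0.006,0],[-0.0111,0,0.0075,0],[-0.0111,0,0.008,0],[-0.0095,0,0.009,0],[-0.0095,0,0.01,0],[0,0,0,0],[0,0,0,0]]]'

```text
time_s: 6.45
ee_pos: [0.5352, -0.1009, 0.148]
orientation: [179.9, -0.1, 4.6]
ft_force: [-2.9, -4.8, 5.3]
opening: 0.0199
```

Request:
carry_out --motion '[[[-0.0078,0,0.011,0],[-0.0078,0,0.011,0],[-0.0057,0,0.012,0],[-0.0057,0,0.0125,0],[-0.0035,0,0.013,0],[-0.0035,0,0.013,0],[-0.0012,0,0.0135,0],[-0.0012,0,0.0135,0],[0,0,0,0],[0,0,0,0]]]'

```text
time_s: 7.28
ee_pos: [0.5192, -0.1021, 0.1069]
orientation: [179.9, 0.1, 4.6]
ft_force: [-4.5, -6.9, -0.3]
opening: 0.02
```

Run:
```python
from h import *
o=s()
```

```text
t 7.2833 tcp st [-0.0401 -0.0993] z 0.10689991727928726 rpy [179.9382   0.1279   4.5748] F [-4.4835 -6.8623 -0.2839] Fst -5.0137749627544155 -6.48498699483767 op 0.020029326765301697
```

Request:
carry_out --motion '[[[0,0,0.005,0],[0,0,0.005,0],[0,0,0.003,0],[0,0,0,0],[0,0,0,0]]]'

```text
time_s: 7.7
ee_pos: [0.519, -0.1022, 0.1021]
orientation: [179.9, 0.2, 4.6]
ft_force: [-7.0, -7.6, 4.1]
opening: 0.0199
```

Request:
carry_out --motion '[[[0,0,0.005,0],[0,0,0.003,0],[0,0,0.002,0],[0,0,0,0],[0,0,0,0]]]'

```text
time_s: 8.12
ee_pos: [0.5189, -0.1021, 0.0981]
orientation: [179.9, 0.2, 4.6]
ft_force: [-7.0, -7.4, 4.1]
opening: 0.0201
```

Run:
```python
from h import *
o=s()
im=cams.get_image("side"); f=im["frame"]; cv2.imwrite("pics/s2.png",cv2.resize(f[170:290,280:440],None,fx=4,fy=4,interpolation=cv2.INTER_CUBIC))
```

```text
t 8.1167 tcp st [-0.0404 -0.0992] z 0.09813474238218756 rpy [179.9391   0.1633   4.5781] F [-6.9688 -7.3597  4.1333] Fst -7.530708292163048 -6.783676222548441 op 0.020104704077425265
```

View pics/s2.png

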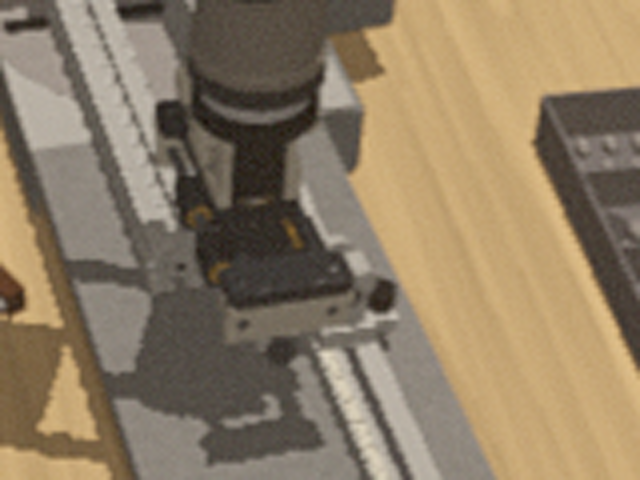

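Request:
carry_out --motion '[[[0,0,0,0],[0,0,0,0],[0,0,0,0],[0,0,0,0],[0,0,-0.04,0],[0,0,-0.06,0],[0,0,-0.06,0],[0,0,-0.02,0],[0,0,0,0]]]' --fingers 0.1

```text
time_s: 8.92
ee_pos: [0.5216, -0.1013, 0.1719]
orientation: [179.9, -0.2, 4.6]
ft_force: [0.5, 0.3, 0.3]
opening: 0.0413
```

Request:
carry_out --motion '[[[0,0,0,0],[0,0,0,0],[0,0,0,0],[0,0,0,0],[0,0,0,0],[0,0,0,0]]]' --fingers 1

```text
time_s: 9.42
ee_pos: [0.5202, -0.1012, 0.1694]
orientation: [-180.0, 0.0, 4.6]
ft_force: [0.0, -0.3, 0.6]
opening: 0.0057
```

Run:
```python
from h import *
o=s()
im=cams.get_image("wrist"); P=cloud(im); np.save("wrist2.npy",P); cv2.imwrite("pics/w2.png",im["frame"])
```

```text
t 9.4167 tcp st [-0.039  -0.0984] z 0.16936700972913912 rpy [-179.9826    0.0454    4.5702] F [ 0.0372 -0.2833  0.6071] Fst 0.01462441798019077 -0.28535470810506897 op 0.005666276115482726
```

View pics/w2.png

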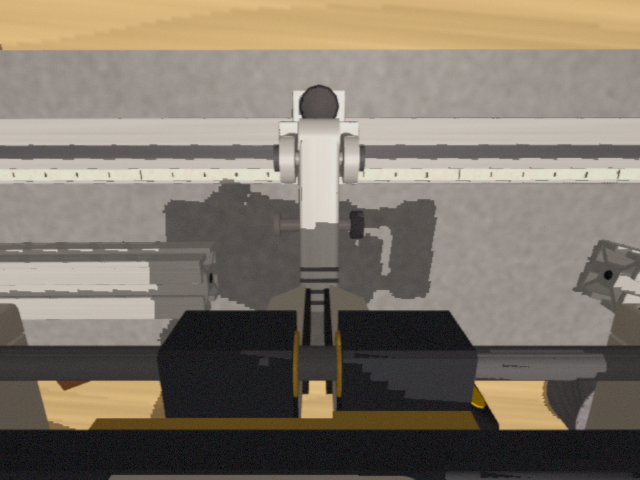

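Leaf is down: arm at column 320, rows 120–290; button at (277,224), rail end at (212,280). Press it home with closed fingers while measuring.

Request:
carry_out --motion '[[[-0.015,0,0.03,0],[0,0,0.03,0],[0,0,0.015,0],[0,0,0.01,0],[0,0,0.005,0],[0,0,0,0]]]'

```text
time_s: 9.97
ee_pos: [0.5138, -0.1016, 0.1351]
orientation: [180.0, 0.1, 4.6]
ft_force: [-6.7, 0.7, 11.4]
opening: 0.0006
```

Run:
```python
from h import *
o=s()
P=np.load("wrist2.npy")
def S(p): return np.c_[(p[:,:2]-O)@np.c_[X,Y],p[:,2]]
def reg(n,r0,r1,c0,c1,zl,zh):
    p=P[r0:r1,c0:c1].reshape(-1,3); p=p[(p[:,2]>zl)&(p[:,2]<zh)]; q=S(p); print(n,len(q)); print(np.percentile(q,[2,50,98],axis=0)); return q
a=reg("arm",190,280,300,340,.11,.15)
b=np.polyfit(a[:,0],a[:,2],1); print("arm slope",b)
reg("button",210,240,272,282,.07,.11)
reg("armtip",265,283,302,338,.11,.15)
q=reg("rail",240,315,20,222,.098,.112)
print(cv2.minAreaRect(q[:,:2].astype(np.float32)*1000))
for c in (60,150,400,560):
  k=S(P[110:190,c:c+1].reshape(-1,3)); k=k[(k[:,2]>.076)&(k[:,2]<.09)]; print(k[:,0].min(),k[:,0].max())
for r in (255,285,300):
  k=S(P[r,180:225]); k=k[k[:,2]>.1]; print("end y",k[:,1].min())
```

```text
t 9.9667 tcp st [-0.0454 -0.0984] z 0.1351393733508331 rpy [179.9926   0.0545   4.5869] F [-6.7285  0.7013 11.408 ] Fst -6.651629735561155 1.232890300532779 op 0.0006312359475609369
arm 3436
[[-0.0363 -0.1087  0.1367]
 [-0.0136 -0.0994  0.14  ]
 [ 0.0078 -0.0899  0.1437]]
arm slope [-0.1338  0.1383]
button 203
[[-0.0285 -0.0759  0.0895]
 [-0.0201 -0.0737  0.0969]
 [-0.0143 -0.0712  0.0993]]
armtip 643
[[-0.0384 -0.1088  0.1412]
 [-0.034  -0.1     0.143 ]
 [-0.0296 -0.0908  0.1447]]
rail 8409
[[-0.0777 -0.0246  0.0994]
 [-0.0545  0.0311  0.1053]
 [-0.0415  0.0867  0.1067]]
((-60.326568603515625, 33.29857635498047), (38.503456115722656, 119.08003234863281), 0.45492470264434814)
0.0027911118289326766 0.042096314492629294
0.002863489743863301 0.04214629536062016
0.0028385921859670113 0.04226751657088587
0.0035127049865804148 0.04290266692447155Traceback (most recent call last):
  File "<stdin>", line 16, in <module>
    return umr_minimum(a, axis, None, out, keepdims, initial, where)
ValueError: zero-size array to reduction operation minimum which has no identity
```

Request:
carry_out --motion '[[[0,0,0.003,0],[0,0,0.002,0],[0,0,0,0],[0,0,0,0]]]'

```text
time_s: 10.3
ee_pos: [0.5139, -0.1017, 0.135]
orientation: [179.9, -0.0, 4.6]
ft_force: [-11.8, 2.5, 25.5]
opening: 0.0003
```

Request:
carry_out --motion '[[[0,0,-0.06,0],[0,0,-0.08,0],[0,0,-0.08,-1],[0,0,0,-1],[0,0,0,-1],[0,0,0,-1],[0,0,0,-1],[0,0,0,-1],[0,0,0,-1],[0,0,0,-1]]]' --fingers -1

```text
time_s: 11.13
ee_pos: [0.5147, -0.1017, 0.2201]
orientation: [180.0, -0.0, 44.8]
ft_force: [0.8, 1.5, -0.2]
opening: 0.0628
```

Request:
carry_out --motion '[[[0,0,0,-1],[0,0,0,-1],[0,0,0,-1],[0,0,0,-1],[0,0,0,-1],[0,0,0,-1],[0,0,0,-1],[0,0,0,-1],[0,0,0,-1],[0,0,0,-1]]]'

```text
time_s: 11.97
ee_pos: [0.5147, -0.1017, 0.2201]
orientation: [180.0, 0.0, 94.8]
ft_force: [0.2, 0.5, -0.4]
opening: 0.0919
```

Run:
```python
from h import *
o=s(); print(o["joint_positions"])
for n in ("top","side"):
    im=cams.get_image(n); np.save(n+"3.npy",cloud(im)); cv2.imwrite(f"pics/{n}3.png",im["frame"])
P=np.load("top3.npy")
def S(p): return np.c_[(p[:,:2]-O)@np.c_[X,Y],p[:,2]]
q=S(P[150:300,100:400].reshape(-1,3)); m=(q[:,0]>-.06)&(q[:,0]<.0)&(abs(q[:,1]+.098)<.012)&(q[:,2]>.1)&(q[:,2]<.17)
k=q[m]; print(len(k), np.polyfit(k[:,0],k[:,2],1) if len(k)>10 else k)
```

```text
t 11.9667 tcp st [-0.0445 -0.0985] z 0.22010644898797685 rpy [179.9581   0.0162  94.8231] F [ 0.1594  0.5205 -0.4026] Fst 0.20019457919924408 0.5062247030740269 op 0.09193533602267089
[-19.5536  19.8461  88.0418   0.0027  72.0673 -24.3775]
0 []
```

Request:
carry_out --motion '[[[0.06,-0.008,0,0.05],[0.08,-0.009,0,0],[0.08,-0.008,0,0],[0.08,-0.008,0,0],[0.071,-0.008,0,0],[0,0,0.05,0],[0,0,0.06,0],[0,0,0.06,0],[0,0,0.06,0],[0,0,0,0]]]'

```text
time_s: 12.9
ee_pos: [0.4842, 0.0453, 0.1242]
orientation: [-179.6, -0.1, 94.2]
ft_force: [-1.2, -0.5, -0.2]
opening: 0.0916
```

Run:
```python
from h import *
o=s()
im=cams.get_image("wrist"); P=cloud(im); np.save("wrist4.npy",P); cv2.imwrite("pics/w4.png",im["frame"])
```

```text
t 12.9 tcp st [-0.0633  0.0505] z 0.12422818598787817 rpy [-179.5824   -0.0558   94.179 ] F [-1.204  -0.4548 -0.1979] Fst -1.2362838807010625 -0.35781676973635246 op 0.0916054466420015
```

View pics/w4.png

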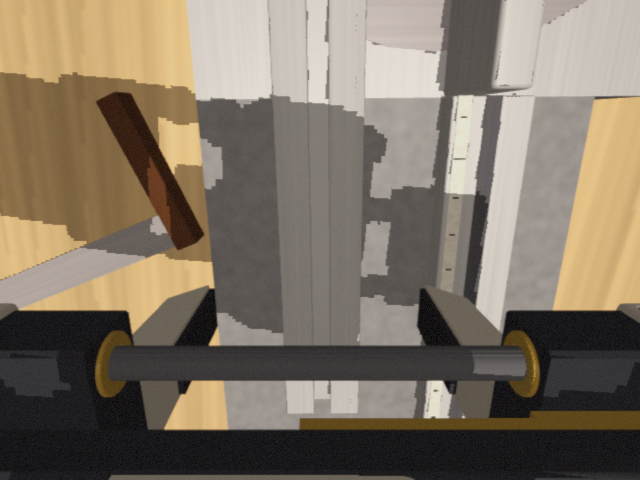

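Profile between the fingers, centred near column 322, and the fence at column ~460. It's straddled correctly. Measure rail vs fence angle, then descend.

Request:
carry_out --motion '[[[0,0,0.045,0],[0,0,0.035,0],[0,0,0.01,0],[0,0,0,0],[0,0,0,0]]]'

```text
time_s: 13.37
ee_pos: [0.4876, 0.0449, 0.0931]
orientation: [179.9, 0.0, 94.3]
ft_force: [0.8, 0.6, 0.5]
opening: 0.0921
```

Run:
```python
from h import *
o=s()
P=np.load("wrist4.npy")
def S(p): return np.c_[(p[:,:2]-O)@np.c_[X,Y],p[:,2]]
R=[]
for r in range(110,300,10):
    k=S(P[r,240:390]); k=k[(k[:,2]>.097)&(k[:,2]<.114)]
    f=S(P[r,420:540]); f=f[(f[:,2]>.076)&(f[:,2]<.09)]
    if len(k)>5 and len(f)>5: R.append([k[:,1].mean(),k[:,0].min(),k[:,0].max(),f[:,0].min(),f[:,0].max(),len(f)])
R=np.array(R); print(R[::4])
for c in (1,2,3,4): print(c,np.degrees(np.polyfit(R[:,0],R[:,c],1)[0]))
```

```text
t 13.3667 tcp st [-0.0599  0.0498] z 0.09312568395583562 rpy [179.8955   0.018   94.2845] F [0.8145 0.6083 0.5217] Fst 0.8602358320430523 0.5417815554840182 op 0.09210847033223746
[[ 0.1357 -0.0827 -0.0432  0.0016  0.0419 85.    ]
 [ 0.1187 -0.0826 -0.043   0.002   0.0416 84.    ]
 [ 0.1006 -0.0825 -0.0431  0.0018  0.0422 81.    ]
 [ 0.0814 -0.0821 -0.0425  0.0023  0.0417 78.    ]
 [ 0.0609 -0.0819 -0.0422  0.002   0.0417 76.    ]]
1 -0.4665211630674319
2 -0.5556582816289237
3 -1.2491177728351857
4 0.025956273491872975
```

Request:
carry_out --motion '[[[0,-0.005,0.01,-0.14],[0,0,0,0],[0,0,0,0]]]'

```text
time_s: 13.62
ee_pos: [0.4848, 0.0448, 0.0883]
orientation: [180.0, 0.0, 95.0]
ft_force: [-0.0, 0.5, 0.6]
opening: 0.092
```

Request:
carry_out --motion '[[[0,0,0,0],[0,0,0,0],[0,0,0,0],[0,0,0,0],[0,0,0,0],[0,0,0,0],[0,0,0,0],[0,0,0,0],[0,0,0,0],[0,0,0,0]]]' --fingers 1 --grip_force 25

```text
time_s: 14.45
ee_pos: [0.4849, 0.0449, 0.0879]
orientation: [180.0, 0.0, 95.0]
ft_force: [-0.1, 0.5, -0.4]
opening: 0.0395
```

Run:
```python
from h import *
s()
```

```text
t 14.45 tcp st [-0.0626  0.05  ] z 0.08789078648296639 rpy [179.9776   0.006   95.018 ] F [-0.0956  0.5044 -0.3768] Fst -0.055290775774725076 0.510443836349523 op 0.03951603681530791
```

Request:
carry_out --motion '[[[0,0,0,0.09],[-0.015,0.016,0,0],[-0.015,0.017,0,0],[-0.015,0.017,0,0],[-0.015,0.017,0,0],[-0.015,0.017,0,0],[-0.015,0.016,0,0],[0,0,0,0],[0,0,0,0]]]'

```text
time_s: 15.2
ee_pos: [0.5279, 0.0117, 0.0879]
orientation: [180.0, 0.1, 94.6]
ft_force: [1.8, -1.7, 0.2]
opening: 0.0394
```

```bash
cat > chk.py <<'E'
from h import *
import sys
s()
def S(p): return np.c_[(p[:,:2]-O)@np.c_[X,Y],p[:,2]]
n=sys.argv[1]; w=cams.get_image("wrist"); cv2.imwrite(f"pics/w{n}.png",w["frame"]); P=cloud(w)
q=S(P.reshape(-1,3)); q=q[np.isfinite(q[:,0])]
r=q[(q[:,2]>.1)&(q[:,2]<.11)&(q[:,0]>-.09)&(q[:,0]<0.012)&(q[:,1]>.02)]
f=q[(q[:,2]>.079)&(q[:,2]<.087)&(q[:,0]>-.01)&(q[:,0]<.06)&(q[:,1]>.02)]
def edges(a,nm):
    L=[]
    for y in np.arange(.03,.2,.01):
        k=a[abs(a[:,1]-y)<.005]
        if len(k)>30: L.append([y,*np.percentile(k[:,0],[1,99])])
    L=np.array(L)
    if len(L)>2: print(nm,L[0],L[-1],"deg",[np.degrees(np.polyfit(L[:,0],L[:,i],1)[0]) for i in(1,2)])
edges(r,"rail"); edges(f,"fence")
t=cams.get_image("top"); cv2.imwrite(f"pics/t{n}.png",t["frame"]); P=cloud(t)
q=S(P.reshape(-1,3)); q=q[np.isfinite(q[:,0])]
r=q[(q[:,2]>.098)&(q[:,2]<.112)&(q[:,0]>-.09)&(q[:,0]<0.012)]
L=[]
for y in np.arange(-.1,.5,.01):
    k=r[abs(r[:,1]-y)<.005]
    if len(k)>15 and np.ptp(k[:,0])>.034: L.append([y,k[:,0].min(),k[:,0].max()])
L=np.array(L); print("top rail",len(L)); print(L[::5])
if len(L)>2: print([np.degrees(np.polyfit(L[:,0],L[:,i],1)[0]) for i in(1,2)])
E
python3 chk.py 5
```

```text
t 15.2 tcp st [-0.0224  0.0135] z 0.08786959919379984 rpy [179.9584   0.0535  94.5754] F [ 1.7843 -1.7487  0.1688] Fst 1.6399211152979414 -1.8847044749072683 op 0.039443957653457956
rail [ 0.03   -0.0428 -0.0031] [ 0.13   -0.0431 -0.0039] deg [np.float64(-0.27425702074441594), np.float64(-0.3799977053176367)]
fence [0.03   0.0024 0.0416] [0.14   0.0021 0.0416] deg [np.float64(-0.10467588213643605), np.float64(-0.021968887834735065)]
top rail 23
[[-0.06   -0.0442 -0.0068]
 [ 0.16   -0.0456  0.0023]
 [ 0.21   -0.0457  0.0005]
 [ 0.26   -0.0483  0.0015]
 [ 0.42   -0.0474  0.0015]]
[np.float64(-0.24644113472504117), np.float64(0.6082654452242635)]
```

Request:
carry_out --motion '[[[0,0.005,0,0.05],[0,0.005,0,0],[0,0.002,0,0],[0,0.0015,0,0],[0,0,0,0]]]'

```text
time_s: 15.72
ee_pos: [0.53, 0.0124, 0.0879]
orientation: [-179.6, 0.0, 94.4]
ft_force: [-9.1, -3.3, 9.1]
opening: 0.0396
```

```bash
python3 -c "
from h import *
s()"
```

```text
t 15.7167 tcp st [-0.0203  0.014 ] z 0.08792396698577076 rpy [-179.6456    0.0306   94.4226] F [-9.1451 -3.3298  9.092 ] Fst -9.380395544812595 -2.5938386760702383 op 0.039566429403152616
```

```bash
python3 chk.py 6; python3 -c "
from h import *
print(bot.observe()['torque'])"
```

```text
t 15.7167 tcp st [-0.0203  0.014 ] z 0.08792396698577076 rpy [-179.6456    0.0306   94.4226] F [-9.1451 -3.3298  9.092 ] Fst -9.380395544812595 -2.5938386760702383 op 0.039566429403152616
rail [ 0.03   -0.0555  0.0102] [ 0.13   -0.0413 -0.002 ] deg [np.float64(3.438663120791954), np.float64(-3.417132002625579)]
fence [0.03   0.0025 0.0416] [0.14   0.0021 0.0415] deg [np.float64(-0.15051284821433822), np.float64(-0.050084137932352266)]
top rail 24
[[-0.06   -0.0411 -0.0022]
 [ 0.16   -0.043   0.0031]
 [ 0.21   -0.0433  0.0014]
 [ 0.26   -0.0453  0.0016]
 [ 0.41   -0.0458  0.0027]]
[np.float64(-0.5871940819575475), np.float64(0.2315373802390574)]
[-0.61965203  1.53124528  0.81074058]
```

Request:
carry_out --motion '[[[0,-0.003,0,0.06],[0,0,0,0.06],[0,0,0,0],[0,0,0,0]]]'

```text
time_s: 16.15
ee_pos: [0.5305, 0.0128, 0.0879]
orientation: [-179.9, -0.0, 93.8]
ft_force: [-6.0, -1.7, 5.3]
opening: 0.0399
```

```bash
python3 chk.py 7; python3 -c "
from h import *
print(bot.observe()['torque'])"
```

```text
t 16.15 tcp st [-0.0197  0.0144] z 0.08785134038004161 rpy [-179.862    -0.0056   93.7768] F [-5.9963 -1.6949  5.3466] Fst -6.11189335991303 -1.2138849899097437 op 0.0398832880691128
rail [ 0.03   -0.0556  0.0101] [ 0.13   -0.0396 -0.0003] deg [np.float64(4.203983133936748), np.float64(-2.6510566679760923)]
fence [0.03   0.0032 0.0415] [0.14   0.0034 0.0415] deg [np.float64(0.11143953035038244), np.float64(-0.02919742169218378)]
top rail 24
[[-0.06   -0.0433 -0.002 ]
 [ 0.16   -0.0422  0.002 ]
 [ 0.21   -0.0418  0.0021]
 [ 0.26   -0.0408  0.0014]
 [ 0.41   -0.0407  0.0013]]
[np.float64(0.1974122830276102), np.float64(0.29445975208862807)]
[-0.15917093  1.02735975  0.91164772]
```

Request:
carry_out --motion '[[[-0.003,0,0,0],[-0.004,0,0,0],[-0.004,0,0,0],[-0.003,0,0,0],[0,0,0,0],[0,0,0,0]]]'

```text
time_s: 16.75
ee_pos: [0.5317, 0.0087, 0.0879]
orientation: [-180.0, -0.1, 93.8]
ft_force: [-2.5, 5.7, 3.3]
opening: 0.0394
```

Request:
carry_out --motion '[[[-0.0015,0,0,0],[-0.0015,0,0,0],[0,0,0,0]]]'

```text
time_s: 17.0
ee_pos: [0.5318, 0.0077, 0.0879]
orientation: [-180.0, -0.2, 93.8]
ft_force: [-2.3, 7.3, 4.7]
opening: 0.0398
```

```bash
python3 -c "
from h import *
o=s(); print(o['torque'])"
```

```text
t 17.0 tcp st [-0.0188  0.0092] z 0.08786918566857455 rpy [-179.9786   -0.1523   93.7563] F [-2.3272  7.3398  4.6866] Fst -1.7375874207962831 7.501318000618682 op 0.03984453339218888
[1.161  0.3891 0.8978]
```

Request:
carry_out --motion '[[[-0.0015,0,0,0],[-0.0015,0,0,0],[0,0,0,0],[0,0,0,0]]]'

```text
time_s: 17.33
ee_pos: [0.5319, 0.0065, 0.0879]
orientation: [-180.0, -0.1, 93.8]
ft_force: [-2.8, 7.3, 4.7]
opening: 0.04
```

Run:
```python
from h import *
o=s(); print(o['torque'])
P=None
im=cams.get_image("side"); cv2.imwrite("pics/s8.png",cv2.resize(im["frame"][190:270,310:410],None,fx=7,fy=7,interpolation=cv2.INTER_CUBIC))
```

```text
t 17.3333 tcp st [-0.0188  0.008 ] z 0.0878540267260468 rpy [-179.979    -0.1499   93.7591] F [-2.7588  7.3374  4.6757] Fst -2.168047721394351 7.533091189819853 op 0.03998294718726755
[1.1651 0.3817 0.8359]
```

View pics/s8.png

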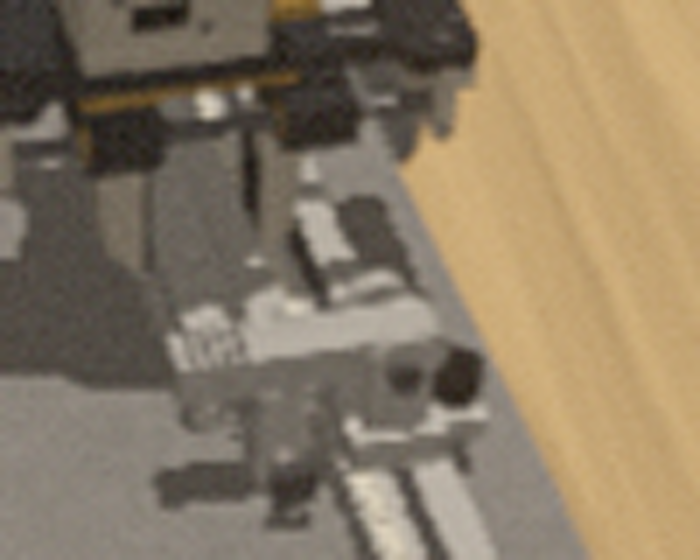

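Request:
carry_out --motion '[[[-0.0015,0,0,0],[-0.0015,0,0,0],[-0.0015,0,0,0],[0,0,0,0]]]'

```text
time_s: 17.72
ee_pos: [0.532, 0.0047, 0.0879]
orientation: [-180.0, -0.2, 93.8]
ft_force: [-1.7, 6.6, 4.0]
opening: 0.0397
```

Request:
carry_out --motion '[[[-0.0015,0,0,0],[-0.0015,0,0,0],[0,0,0,0]]]'

```text
time_s: 17.97
ee_pos: [0.5321, 0.0035, 0.0879]
orientation: [-180.0, -0.2, 93.8]
ft_force: [-2.7, 8.3, 4.1]
opening: 0.0395
```

Request:
carry_out --motion '[[[-0.0015,0,0,0],[-0.001,0,0,0],[0,0,0,0]]]'

```text
time_s: 18.22
ee_pos: [0.5321, 0.003, 0.0879]
orientation: [-180.0, -0.2, 93.7]
ft_force: [-2.5, 9.7, 3.6]
opening: 0.0398
```

Request:
carry_out --motion '[[[-0.001,0,0,0],[-0.001,0,0,0],[0,0,0,0],[0,0,0,0]]]'

```text
time_s: 18.55
ee_pos: [0.5321, 0.0029, 0.0879]
orientation: [-180.0, -0.3, 93.7]
ft_force: [-2.8, 13.4, 4.3]
opening: 0.0399
```

```bash
python3 chk.py 9;  python3 -c "
from h import *
o=s(); print(o['torque'])"
```

```text
t 18.55 tcp st [-0.0189  0.0044] z 0.08786219578610191 rpy [-179.9812   -0.2616   93.7147] F [-2.7571 13.3574  4.3013] Fst -1.688739764851776 13.534063632558865 op 0.039944248451178284
rail [ 0.03   -0.0388  0.0004] [ 0.12   -0.0387  0.0006] deg [np.float64(0.10760253884536462), np.float64(0.1284865202021374)]
fence [0.03   0.004  0.0417] [0.13   0.0042 0.0415] deg [np.float64(0.16136604128202442), np.float64(-0.0810898507443096)]
top rail 23
[[-0.07   -0.0419 -0.002 ]
 [ 0.15   -0.0409  0.0025]
 [ 0.2    -0.0407  0.0031]
 [ 0.25   -0.0408  0.0016]
 [ 0.41   -0.04    0.0014]]
[np.float64(0.13147503673275795), np.float64(0.34671622221930887)]
t 18.65 tcp st [-0.0189  0.0044] z 0.08786319703316359 rpy [-179.9797   -0.2595   93.718 ] F [-3.1754 13.508   4.6764] Fst -2.093787964162351 13.717317632645432 op 0.03980366778120397
[2.0092 0.3507 0.6164]
```

Request:
carry_out --motion '[[[0,0.002,0,0],[0,0.002,0,0],[0,0.002,0,0],[0,0,0,0],[0,0,0,0],[0,0,0,0]]]'

```text
time_s: 19.15
ee_pos: [0.5322, 0.0028, 0.0879]
orientation: [-179.7, -0.3, 93.7]
ft_force: [-10.9, 10.7, 11.0]
opening: 0.0397
```

```bash
python3 chk.py 10;  python3 -c "
from h import *
o=s(); print(o['torque'])"
```

```text
t 19.15 tcp st [-0.0188  0.0043] z 0.08786609451510195 rpy [-179.7      -0.2679   93.711 ] F [-10.921   10.712   10.9951] Fst -10.03684397404565 11.544630152193108 op 0.03965782176345905
rail [ 0.03   -0.0387  0.0007] [ 0.12   -0.0386  0.0007] deg [np.float64(0.1319820574420543), np.float64(0.07531338628310728)]
fence [0.03   0.004  0.0416] [0.13   0.0042 0.0414] deg [np.float64(0.11712875696689637), np.float64(-0.09563964357891822)]
top rail 24
[[-0.07   -0.0406 -0.0025]
 [ 0.15   -0.0395  0.0028]
 [ 0.2    -0.0405  0.0025]
 [ 0.25   -0.04    0.0021]
 [ 0.4    -0.0405  0.0019]]
[np.float64(0.11450497882868749), np.float64(0.30685844010583346)]
t 19.25 tcp st [-0.0188  0.0044] z 0.08785804606727676 rpy [-179.7031   -0.2702   93.7111] F [-10.7246  10.5873  11.4557] Fst -9.850920001128637 11.404718086913894 op 0.03978546699667348
[1.7894 1.5726 0.4984]
```

Request:
carry_out --motion '[[[-0.001,0,0,0.03],[-0.001,0,0,0.03],[0,0,0,0],[0,0,0,0],[0,0,0,0],[0,0,0,0]]]'

```text
time_s: 19.75
ee_pos: [0.5323, 0.0027, 0.0878]
orientation: [-179.7, -0.3, 93.4]
ft_force: [-11.2, 13.8, 10.9]
opening: 0.0394
```

```bash
python3 -c "
from h import *
o=s(); print(o['torque'])"
```

```text
t 19.75 tcp st [-0.0188  0.0042] z 0.08783173111737384 rpy [-179.7004   -0.3235   93.4172] F [-11.1578  13.781   10.9465] Fst -10.02942082319615 14.622692601416347 op 0.03941239965475042
[2.2751 1.566  0.5151]
```

Request:
carry_out --motion '[[[0.002,-0.002,0,0],[0.002,-0.002,0,0],[0.002,-0.001,0,0],[0,0,0,0],[0,0,0,0]]]'

```text
time_s: 20.17
ee_pos: [0.5321, 0.0028, 0.0878]
orientation: [-179.9, -0.1, 93.4]
ft_force: [-3.9, 5.9, 5.6]
opening: 0.04
```

```bash
python3 -c "
from h import *
o=s(); print(o['torque'])"
```

```text
t 20.1667 tcp st [-0.0189  0.0043] z 0.08780191987833849 rpy [-179.9262   -0.1183   93.4173] F [-3.9013  5.8847  5.645 ] Fst -3.4222051290335025 6.175625365707121 op 0.04000697347265918
[1.0205 0.7076 0.6009]
```

Unload the y force to zero, leave a slight x push, then release.

Request:
carry_out --motion '[[[0.002,0,0,0],[0.002,-0.001,0,0],[0,0,0,0],[0,0,0,0]]]'

```text
time_s: 20.5
ee_pos: [0.5322, 0.0029, 0.0878]
orientation: [-180.0, 0.0, 93.4]
ft_force: [-3.1, 0.3, 3.4]
opening: 0.0397
```

```bash
python3 -c "
from h import *
o=s(); print(o['torque'])"
```

```text
t 20.5 tcp st [-0.0188  0.0044] z 0.08781868384938793 rpy [-179.9828    0.0002   93.4188] F [-3.1275  0.2667  3.3744] Fst -3.0964535254755226 0.5139522608944078 op 0.03972256920671971
[0.041  0.7037 0.6205]
```

Request:
carry_out --motion '[[[0,0,0,0],[0,0,0,0],[0,0,0,0],[0,0,0,0],[0,0,0,0],[0,0,0,0],[0,0,-0.03,0],[0,0,-0.06,0],[0,0,-0.08,0],[0,0,-0.08,0]]]' --fingers -1

```text
time_s: 21.33
ee_pos: [0.5318, 0.003, 0.1885]
orientation: [-179.9, -0.0, 93.4]
ft_force: [0.8, 0.3, -0.7]
opening: 0.0915
```

Request:
carry_out --motion '[[[0,0,-0.05,0],[-0.05,0,0,0],[-0.05,0,0,0],[0,0,0,0],[0,0,0,0]]]'

```text
time_s: 21.75
ee_pos: [0.5347, -0.0375, 0.2078]
orientation: [180.0, -0.0, 93.3]
ft_force: [-1.0, 0.3, -0.4]
opening: 0.0915
```

```bash
python3 chk.py 11
```

```text
t 21.75 tcp st [-0.0196 -0.0361] z 0.2078029904576566 rpy [179.9963  -0.0096  93.3183] F [-0.9923  0.3288 -0.355 ] Fst -0.9631345635368971 0.4064659387086221 op 0.0915245421806549
rail [ 0.03   -0.039   0.0006] [ 0.11   -0.0388  0.0004] deg [np.float64(0.14665981113651894), np.float64(-0.14179582489871922)]
fence [0.03   0.0028 0.0414] [0.12   0.0026 0.0409] deg [np.float64(-0.12300880030070524), np.float64(-0.16381385687630648)]
top rail 22
[[ 0.11   -0.038  -0.0013]
 [ 0.16   -0.0408  0.0013]
 [ 0.21   -0.0397  0.0016]
 [ 0.26   -0.0409  0.002 ]
 [ 0.42   -0.0399  0.0016]]
[np.float64(0.18010543859710848), np.float64(0.26724957850918984)]
```

View pics/w11.png

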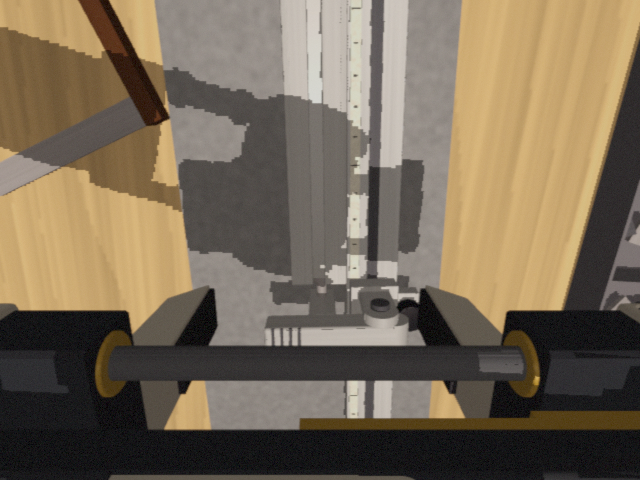

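Request:
carry_out --motion '[[[0,0,0,1],[0,0,0,1],[0,0,0,1],[0,0,0,1],[0,0,0,1],[0,0,0,1],[0,0,0,1],[0,0,0,1],[0,0,0,1],[0,0,0,1]]]' --fingers 0.1

```text
time_s: 22.68
ee_pos: [0.5345, -0.036, 0.2076]
orientation: [-180.0, 0.0, 43.2]
ft_force: [0.1, 0.1, -0.1]
opening: 0.0417
```

Request:
carry_out --motion '[[[0,0,0,1],[0,0,0,1],[0,0,0,1],[0,0,0,1],[0,0,0,1],[0,0,0,1],[0,0,0,1],[0,0,0,0.75],[0,0,0,0],[0,0,0,0]]]'

```text
time_s: 23.52
ee_pos: [0.5346, -0.0362, 0.2077]
orientation: [-180.0, 0.0, 4.8]
ft_force: [-0.9, -0.5, 0.7]
opening: 0.0415
```

```bash
python3 -c "
from h import *
s()"
```

```text
t 23.5167 tcp st [-0.0195 -0.0348] z 0.20769446975687747 rpy [-179.9878    0.0189    4.8443] F [-0.9206 -0.5006  0.7492] Fst -0.9574105013662855 -0.42594944774538956 op 0.04151876537370266
```

Request:
carry_out --motion '[[[-0.02,0.04,0,0.05],[-0.02,0.04,0,0],[-0.02,0.04,0,0],[-0.014,0.042,0,0],[0,0,0.05,0],[0,0,0.06,0],[0,0,0,0],[0,0,0,0],[0,0,0,0]]]'

```text
time_s: 24.27
ee_pos: [0.5108, -0.1038, 0.1649]
orientation: [180.0, -0.1, 4.5]
ft_force: [0.0, -0.5, 0.4]
opening: 0.0413
```

Run:
```python
from h import *
s()
w=cams.get_image("wrist"); cv2.imwrite("pics/w12.png",w["frame"])
P=cloud(w); q=P.reshape(-1,3); q=np.c_[(q[:,:2]-O)@np.c_[X,Y],q[:,2]]
a=q[(abs(q[:,2]-.135)<.005)&(q[:,0]<-.005)&(q[:,0]>-.06)&(abs(q[:,1]+.1)<.015)]
print("arm",len(a),np.percentile(a,[2,50,98],axis=0),np.polyfit(a[:,0],a[:,2],1))
```

```text
t 24.2667 tcp st [-0.0486 -0.1002] z 0.16486298205613462 rpy [179.9693  -0.0592   4.5033] F [ 0.0456 -0.4756  0.4212] Fst 0.007701821229428023 -0.477727340871883 op 0.04133085212144511
arm 3661 [[-0.055  -0.1088  0.1338]
 [-0.0291 -0.0993  0.1354]
 [-0.0059 -0.0897  0.1369]] [-0.0091  0.1351]
```

View pics/w12.png

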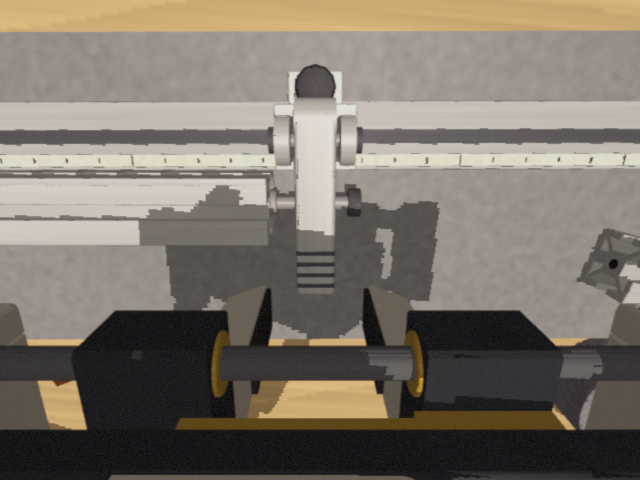

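Leaf down (slope −0.009), rail end (col 271) on the button, and leaf centred between the fingers. Descend, keeping above the rail, and pinch.

Request:
carry_out --motion '[[[0,-0.002,0.05,0],[0,0,0.05,0],[0,0,0.025,0],[0,0,0.005,0],[0,0,0,0]]]'

```text
time_s: 24.73
ee_pos: [0.5104, -0.1031, 0.1122]
orientation: [180.0, 0.0, 4.4]
ft_force: [0.3, 0.2, 0.1]
opening: 0.0413
```

Request:
carry_out --motion '[[[0,0,0,0],[0,0,0,0],[0,0,0,0],[0,0,0,0],[0,0,0,0],[0,0,0,0],[0,0,0,0]]]' --fingers 1 --grip_force 30

```text
time_s: 25.32
ee_pos: [0.5106, -0.103, 0.1126]
orientation: [180.0, -0.1, 4.4]
ft_force: [-0.1, 0.6, 7.0]
opening: 0.0198
```

```bash
python3 -c "
from h import *
s()
th=np.radians(np.arange(0,96,5)); r=70.
print(np.c_[np.degrees(th[1:]),np.diff(-r*np.cos(th))/400,-np.diff(r*np.sin(th))/400])"
```

```text
t 25.3167 tcp st [-0.0488 -0.0995] z 0.11261086268646964 rpy [179.9835  -0.0727   4.4302] F [-0.0704  0.6053  7.0129] Fst -0.022162574405020175 0.6090098277916278 op 0.019804197719856434
[[ 5.      0.0007 -0.0153]
 [10.      0.002  -0.0151]
 [15.      0.0033 -0.0149]
 [20.      0.0046 -0.0146]
 [25.      0.0058 -0.0141]
 [30.      0.007  -0.0135]
 [35.      0.0082 -0.0129]
 [40.      0.0093 -0.0121]
 [45.      0.0103 -0.0113]
 [50.      0.0113 -0.0103]
 [55.      0.0121 -0.0093]
 [60.      0.0129 -0.0082]
 [65.      0.0135 -0.007 ]
 [70.      0.0141 -0.0058]
 [75.      0.0146 -0.0046]
 [80.      0.0149 -0.0033]
 [85.      0.0151 -0.002 ]
 [90.      0.0153 -0.0007]
 [95.      0.0153  0.0007]]
```

Request:
carry_out --motion '[[[0.0007,0,-0.0153,0],[0.002,0,-0.0151,0],[0.0033,0,-0.0149,0],[0,0,0,0]]]'

```text
time_s: 25.65
ee_pos: [0.5124, -0.1028, 0.1306]
orientation: [-180.0, 0.1, 4.4]
ft_force: [-0.2, 0.8, -2.4]
opening: 0.0197
```

Request:
carry_out --motion '[[[0.0046,0,-0.0146,0],[0.0058,0,-0.0141,0],[0.007,0,-0.0135,0],[0.0082,0,-0.0129,0],[0.0093,0,-0.0121,0],[0.0103,0,-0.0113,0],[0.0113,0,-0.0103,0],[0.0121,0,-0.0093,0],[0,0,0,0]]]'

```text
time_s: 26.4
ee_pos: [0.5402, -0.1006, 0.1704]
orientation: [-180.0, 0.0, 4.4]
ft_force: [-5.5, 1.5, 0.1]
opening: 0.0197
```

Request:
carry_out --motion '[[[0.0129,0,-0.0082,0],[0.0135,0,-0.007,0],[0.0141,0,-0.0058,0],[0.0146,0,-0.0046,0],[0.0149,0,-0.0033,0],[0.0151,0,-0.002,0],[0.0153,0,-0.0007,0],[0.0153,0,0.0007,0],[0,0,0,0],[0,0,0,0]]]'

```text
time_s: 27.23
ee_pos: [0.5871, -0.0968, 0.1836]
orientation: [180.0, -0.2, 4.4]
ft_force: [-2.9, 2.8, 4.9]
opening: 0.0199
```

Request:
carry_out --motion '[[[0,0,0,0],[0,0,0,0],[0,0,0,0],[0,0,0,0],[0,0,0,0],[0,0,-0.04,0],[0,0,-0.07,0],[0,0,-0.08,0],[0,0,-0.08,0],[0,0,-0.05,0]]]' --fingers -0.3

```text
time_s: 28.07
ee_pos: [0.5868, -0.0975, 0.3133]
orientation: [179.9, -0.3, 4.4]
ft_force: [-0.6, 0.4, 0.3]
opening: 0.0595
```

Request:
carry_out --motion '[[[-0.06,0.02,0,0],[-0.06,0.02,0,0],[0,0,0,0],[0,0,0,0],[0,0,0,0]]]'

```text
time_s: 28.48
ee_pos: [0.5399, -0.1169, 0.3098]
orientation: [180.0, -0.1, 4.4]
ft_force: [0.6, -0.0, 0.5]
opening: 0.0596
```

```bash
python3 chk.py 13
python3 - <<'E'
from h import *
w=cams.get_image("wrist"); f=w["frame"]
P=cloud(w); q=P.reshape(-1,3); q=np.c_[(q[:,:2]-O)@np.c_[X,Y],q[:,2]]; q=q[np.isfinite(q[:,0])]
r=q[(abs(q[:,2]-.105)<.004)&(q[:,0]<.003)&(q[:,0]>-.06)&(q[:,1]>-.09)&(q[:,1]<.1)]
if len(r): print("rail",cv2.minAreaRect(r[:,:2].astype(np.float32)*1000),"end y",np.percentile(r[:,1],[0.2,1]))
a=q[(q[:,2]>.19)&(q[:,2]<.23)&(abs(q[:,1]+.1)<.02)&(q[:,0]>-.05)&(q[:,0]<.08)]
if len(a): print("leaf top",np.percentile(a,[2,50,98],axis=0))
b=q[(q[:,2]>.155)&(q[:,2]<.185)&(q[:,1]>-.086)&(q[:,1]<-.06)&(q[:,0]>-.04)&(q[:,0]<.005)]
if len(b): print("button",np.percentile(b,[2,50,98],axis=0))
E
```

```text
t 28.4833 tcp st [-0.0206 -0.1156] z 0.3097637562409817 rpy [179.9926  -0.0534   4.4017] F [ 0.5576 -0.027   0.4872] Fst 0.5536931785251765 -0.07117724764294045 op 0.05958843495227449
rail [ 0.03   -0.0388  0.0008] [ 0.19   -0.0384 -0.0074] deg [np.float64(0.10495367719906129), np.float64(-1.183031873023491)]
fence [ 0.03   -0.0007  0.0422] [ 0.14   -0.0004  0.0415] deg [np.float64(0.106064169829503), np.float64(-0.4665922615496276)]
top rail 29
[[ 0.04   -0.0409 -0.0017]
 [ 0.09   -0.0404 -0.0019]
 [ 0.14   -0.0409  0.0086]
 [ 0.19   -0.0421  0.0013]
 [ 0.24   -0.0416  0.0014]
 [ 0.4    -0.0392  0.0019]]
[np.float64(0.1650873146011088), np.float64(0.4152331358508422)]
rail ((-18.998943328857422, 14.504295349121094), (170.96075439453125, 40.26600646972656), 89.85286712646484) end y [-0.07065118 -0.06903147]
leaf top [[ 0.01035956 -0.1086262   0.19523324]
 [ 0.02127591 -0.09914344  0.20498647]
 [ 0.0302312  -0.08958821  0.20664958]]
button [[-0.02541273 -0.08564111  0.16334571]
 [-0.01782026 -0.07528177  0.16767301]
 [-0.01169902 -0.0710602   0.17201732]]
```

View pics/w13.png

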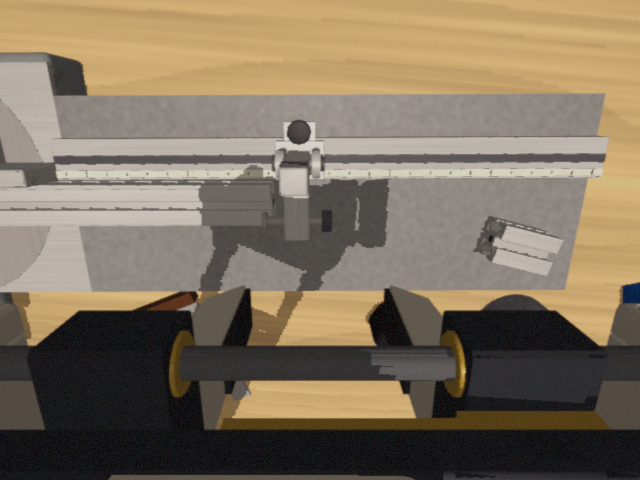

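Leaf is up (about 1.5 rad, tip at z 0.205). The rail lies on the fence with its end at y −0.0707 against the button face at −0.0711, and nothing is touched. Handing in.

```bash
python3 -c "
from h import *
print(job.finish_job())"
```

```text
the job is handed in; nothing more can be done
None
```

I handed the job in at about 29 s of the 72 s. It reports no verdict, so the numbers below are my own checks.

- **Stop down:** I pinched the leaf and swung it over, but it stopped about 0.13 rad short. I then pressed it home from above with closed fingers, and it held at 25 N without moving further. A later wrist view put the arm level to within 0.01 rad.
- **Profile to the fence and screw:** I gripped the profile, took out about 0.5° of askew and slid it to the fence. I then felt for the screw along the fence. Contact showed as force rising with no movement, peaking at about 14.6 N total wrist force along the fence, of which I judged about 7 N to be friction. I took the load off before letting go.
- **Stop back up:** I pinched the leaf above the profile, swung it up to about 1.5 rad, and backed clear.

**Last checks, all from the final wrist view unless stated:**
- The rail end is at y = −0.0707 against the button face at about −0.0711. Both are in my own station-aligned frame.
- The rail centre is 19 mm from the fence plane. It is parallel to the fence to within about 0.15°, and the gripper is free of everything.

**What I could not settle:**
- The cameras disagreed by 2–4 mm on where the fence's front face lies. I relied on the force contact at the fence rather than the pictures.
- I could not see directly that the far end touches the fence. I inferred it from the parallelism and from the moment at the grip, and one top-view edge fit gave 0.4° instead.

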